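# Lock out the lamp test unit and hold its cover over the bolt holes

## Task

Make the lamp test unit safe by pushing its buttons all the way down one at a time, letting each come up again: red to switch it off, then yellow to drain the capacitors, then blue to lock it for service; do not press the green start button. Then pick up the cover plate by its black handle and hold it level about 1 cm above the unit's opening, the large hole over the round service socket and the four corner holes centred over the threaded holes, without ever touching the unit with it. Finish while still holding it there, so that I can check the gasket and start the bolts, and leave the bolts standing on the bench alone.

Things in the scene. Friction and masses are not known exactly. Their poses are not given: they have to be found in the camera images.
- test_unit: the lamp test unit: a grey metal case 196 x 240 x 70 mm (x, y, z) fixed to the bench, four push-buttons in a row along its front edge and an open service well (62 x 136 mm, thin black gasket round it) behind them. Origin: centre of its underside. Axes: -x to the side with the buttons, +y to the side of the green button, z up. The top rim with the threaded holes is 70 mm above the bench.
- opening_centre (a point): the middle of the service opening, level with the rim, 34 mm behind (+x) the unit's centre; axes as the unit. A round black service socket (19 mm wide) stands in the well 52 mm from here towards -y, its top 7 mm below the rim.
- green_button_top (a point): centre of the top of the green push-button (26 mm across; at y = +78 mm, x = -64 mm on the unit; buttons stand 52 mm apart in a row: green, red, yellow, blue from +y to -y); pressed straight down, travel 6 mm.
- red_button_top (a point): centre of the top of the red push-button (26 mm across; at y = +26 mm, x = -64 mm on the unit; buttons stand 52 mm apart in a row: green, red, yellow, blue from +y to -y); pressed straight down, travel 6 mm.
- yellow_button_top (a point): centre of the top of the yellow push-button (26 mm across; at y = -26 mm, x = -64 mm on the unit; buttons stand 52 mm apart in a row: green, red, yellow, blue from +y to -y); pressed straight down, travel 6 mm.
- blue_button_top (a point): centre of the top of the blue push-button (26 mm across; at y = -78 mm, x = -64 mm on the unit; buttons stand 52 mm apart in a row: green, red, yellow, blue from +y to -y); pressed straight down, travel 6 mm.
- green_button (a joint): travel of the green button: 0 = up, 0.006 m = fully down, where its spring gives about 5 N; springs back when let go.
- red_button (a joint): travel of the red button: 0 = up, 0.006 m = fully down, where its spring gives about 5 N; springs back when let go.
- yellow_button (a joint): travel of the yellow button: 0 = up, 0.006 m = fully down, where its spring gives about 5 N; springs back when let go.
- blue_button (a joint): travel of the blue button: 0 = up, 0.006 m = fully down, where its spring gives about 5 N; springs back when let go.
- thread0 (a point): mouth of the front left (-x, +y) threaded hole (8.5 mm) in the unit's rim, at (-42, +79) mm (x, y) from opening_centre; axes as the unit.
- thread1 (a point): mouth of the back left (+x, +y) threaded hole (8.5 mm) in the unit's rim, at (+42, +79) mm (x, y) from opening_centre; axes as the unit.
- thread2 (a point): mouth of the back right (+x, -y) threaded hole (8.5 mm) in the unit's rim, at (+42, -79) mm (x, y) from opening_centre; axes as the unit.
- thread3 (a point): mouth of the front right (-x, -y) threaded hole (8.5 mm) in the unit's rim, at (-42, -79) mm (x, y) from opening_centre; axes as the unit.
- plate_centre (a point): middle of the cover plate at half its thickness. The cover: an aluminium plate 108 x 180 x 4 mm (x, y, z), 0.2 to 0.4 kg, lying flat on the bench, with an 11 mm hole in each corner and one 26 mm hole 52 mm from the middle towards its -y end, which belongs over the service socket. Right way round, its axes point as the unit's; z is up.
- cover_handle (a point): centre of the grip bar of the cover's black bow handle: 10 mm thick (along the cover's x), 70 mm long (along y), 12 mm tall, over the middle of the plate, its centre 40 mm above the plate's underside, 30 mm of free height below the bar. Axes as the cover.
- hole0 (a point): corner hole (11 mm) of the cover that belongs over thread0, at (-42, +79) mm (x, y) from the middle of the plate; the point lies at the plate's underside; axes as the cover.
- hole1 (a point): corner hole (11 mm) of the cover that belongs over thread1, at (+42, +79) mm (x, y) from the middle of the plate; the point lies at the plate's underside; axes as the cover.
- hole2 (a point): corner hole (11 mm) of the cover that belongs over thread2, at (+42, -79) mm (x, y) from the middle of the plate; the point lies at the plate's underside; axes as the cover.
- hole3 (a point): corner hole (11 mm) of the cover that belongs over thread3, at (-42, -79) mm (x, y) from the middle of the plate; the point lies at the plate's underside; axes as the cover.
- bolt_1: a steel bolt, 13 mm wide, 46 mm tall, standing on its head on the bench at the far left of the unit; origin at its foot. Bystander.
- bolt_2: a steel bolt, 13 mm wide, 46 mm tall, standing on its head on the bench at the far left of the unit; origin at its foot. Bystander.
- bolt_3: a steel bolt, 13 mm wide, 46 mm tall, standing on its head on the bench at the far left of the unit; origin at its foot. Bystander.
- bolt_4: a steel bolt, 13 mm wide, 46 mm tall, standing on its head on the bench at the far left of the unit; origin at its foot. Bystander.

How it is judged:
By the outcome, as a careful person would: the job done as asked, in the order asked, and still so for the second after the job is handed in, while the arm keeps its last pose, push and grip.
It also fails if it takes over 61 s, if anything falls off the work surface, if the arm or the gripper's body presses on something with over 40 N, if the wrist force passes 120 N, or if a joint passes its speed limit or range.

## Robot

A 6-joint arm with a two-finger parallel gripper is mounted at the origin on a cart in front of the work surface, level with it; the furniture and walls round the work are solid. World frame = base frame: x ahead of the robot, y to its left, z up, the work surface at z = 0. Lengths are in m, angles in rad, forces in N, time in s.
With the tool pointing down it reaches from about 0.375 to 0.9 m from the base axis. Payload 3.1 kg.
Tool frame: the origin (TCP) lies at the very end of the fingers, on their centre line; the grasp point (between the pads) lies 19 mm behind it; z points along the fingers, y is the direction in which the jaws open and shut (so a half turn about z gives the same grasp; the last joint's range is limited). The gripper opens to 85 mm and grips with 20 to 120 N. Pads are 22 mm wide; open, the fingers measure 114 mm over their backs; the gripper's body (76 mm by 85 mm) begins 54 mm behind the grasp point. The pads swing forward as they close: fully open they stand 13 mm farther back than shut.
Start: joints at [-1.347, 0.527, 1.433, -0, 1.181, -0.178], TCP at [0.245, -0.575, 0.2] pointing down, gripper open.
Joint ranges: [-3.08, 3.08], [-0.75, 2.2], [0.22, 2.44], [-1.43, 4.57], [0, 2.65], [-2.85, 2.85]. Speed limits (rad/s): [2.79, 2.79, 3.14, 3.14, 3.14, 3.14].

## Interface

Orientations are given as a unit quaternion [x, y, z, w].
In Python, from station import manip gives the robot as it stands.
- The arm moves only by the tool send_rows, never from a script. Its argument "motion" is a list of rows, each an object with "gripper": the finger opening in mm, from 0 to 85.4; "travel": the shift along the tool's x, y, z in mm, a list of three; "rotation": the turn, a rotation vector about the tool's x, y, z in degrees, a list of three. In form: [{"gripper": gripper, "travel": [x, y, z], "rotation": [ax, ay, az]}, ...]. A call has 1 to 12 rows; each row shifts and turns the commanded pose from where the row before left it, along the tool's axes as they then stand; what a row does not reach is not made up. A row lasts 1/12 s, in which the tool goes at most 41.7 mm and 7.16 degrees, less where a joint would pass 70% of its speed; a pose out of reach is approached as far as the arm can. A call is refused whole if a number of a shift passes 41.7 or a number of a turn 7.16, either way. A call with a gripper value outside its range is refused whole. The fingers move at their own pace and stop on an object; "newtons" is the grip in N (left out, the last holds). Time passes only in rows, so rows that do not move let the fingers close. It gives the time, the measured TCP pose, the force and the opening at its end, in the units of the state.
- manip.sense(): the state, without advancing time (a new reading comes with each control period).
- manip.snapshot(name): name is "side" or "top" or "wrist"; returns the picture (400x640x3 uint8, red, green, blue); there is no depth.
- manip.calibration(name): a dict with "fx", "fy", "cx", "cy" (pixels), "cam_to_world" (4x4, takes a point from camera to world coordinates). Camera axes: x right, y down, z forward; pixel columns grow to the right and rows downward; lengths in m; the calibration is good to about 2 mm. The wrist camera is an equidistant fisheye: a pixel r from the principal point sees the ray r / f radians off the axis. A picture is of the moment at which its call begins: read the wrist's pose just before it. calibration takes no time and is no camera call; for the wrist camera it gives the pose at the moment of the call.
- manip.sign_off(): hands the job in, once; it reports no verdict.
The state is a dict: "t": time; "q": joint angles; "qd": joint speeds; "tau": joint torques, N m; "tcp_pos": TCP position; "tool_rot": TCP orientation; "force": force on the tool from outside, world axes, zero at the start; "ft_torque": the same for the moment, N m; "finger_gap": opening from 0.0 (shut) to 1.0 (fully open).
Only numpy, scipy, OpenCV 4.12 (cv2) and the standard library are available. Lean on these libraries where they do the work, as an engineer would, in place of code of your own. Each camera call takes 0.05 s, during which the arm holds its last target. There are 200 camera calls.

## Working session

There is one attempt and no reset: what is moved stays moved. The work goes in short steps, Python scripts to look and compute and a tool call to move; the robot and the scene stay as the last step left them, time stands still between calls to the robot, and variables do not carry over. Pictures are saved under pics/ and viewed, about 8 in all and at most 12, crops included, and the job is handed in when it is done.

Besides the shell and the picture viewer there is one more tool, called after "Emit:" as name(argument=value, ...), one argument or row to a line, values as JSON. send_rows: Moves the arm, as the interface text tells. Its arguments: {"type":"object","properties":{"motion":{"type":"array","items":{"type":"object","properties":{"gripper":{"type":"number"},"travel":{"type":"array","items":{"type":"number"}},"rotation":{"type":"array","items":{"type":"number"}}}}},"newtons":{"type":"number"}},"required":["motion"]}

```bash
mkdir -p pics; python3 - <<'E'
from station import manip
import cv2,numpy as np
s=manip.sense();print(s)
for n in("top","side"):
    im=manip.snapshot(n);cv2.imwrite(f"pics/{n}0.png",im[:,:,::-1])
    c=manip.calibration(n);print(n,c)
E
```

```text
{'t': 0.0, 'q': array([-1.34648712e+00,  5.28471733e-01,  1.43391427e+00,  6.89343394e-06,
        1.18140428e+00, -1.78465224e-01]), 'qd': array([ 5.29184276e-04, -6.78377882e-04, -7.79040100e-04, -8.50510008e-04,
       -9.24617741e-05,  4.93988243e-04]), 'tau': array([ 4.50089046e-04, -4.42340863e+01, -1.78024614e+01, -4.06588797e-04,
        8.13360763e-03, -1.32188779e-05]), 'tcp_pos': array([ 0.24485273, -0.5741802 ,  0.19882648]), 'tool_rot': array([ 9.79789709e-01,  2.00027296e-01, -2.19983410e-05, -1.09859669e-03]), 'force': array([ 0.91591358, -0.45927752, -0.4566582 ]), 'ft_torque': array([ 0.02812982, -0.02252981,  0.00402323]), 'finger_gap': 1.0034110651917096}
top {'fx': 397.9746002888949, 'fy': 397.9746002888949, 'cx': 315.81899471585797, 'cy': 197.12548985382492, 'cam_to_world': array([[ 0.02931148, -0.97874682,  0.20296675,  0.33535694],
       [-0.99956781, -0.02824535,  0.00814796,  0.01979846],
       [-0.00224192, -0.20311786, -0.97915173,  1.14051935],
       [ 0.        ,  0.        ,  0.        ,  1.        ]])}
side {'fx': 455.3666968006315, 'fy': 455.3666968006315, 'cx': 323.54723299405555, 'cy': 200.78939916935204, 'cam_to_world': array([[-0.9652512 , -0.14366706,  0.21828857,  0.2686452 ],
       [-0.26130259,  0.54126081, -0.79922318,  1.07473305],
       [-0.003329  , -0.8284905 , -0.55999322,  0.8290739 ],
       [ 0.        ,  0.        ,  0.        ,  1.        ]])}
```

View pics/top0.png

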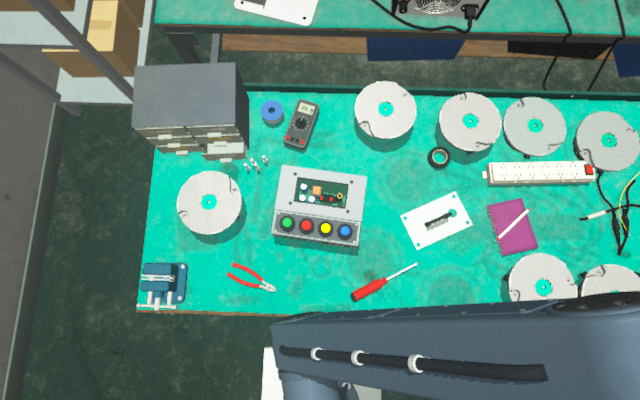

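View pics/side0.png

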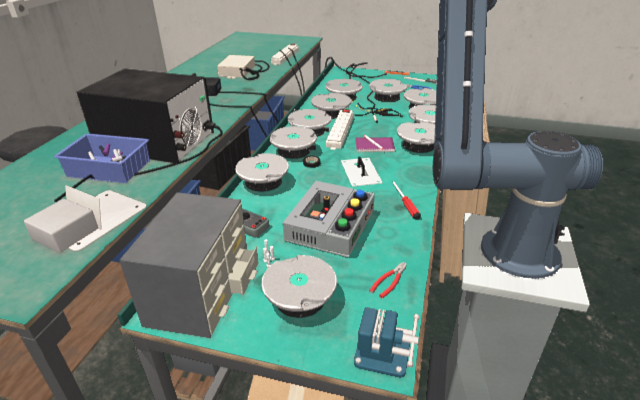

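The unit is at about (320,205) in the top view, with the buttons on the near side from green (288,223) to blue (345,231). The plate is at about (436,221), turned relative to the unit. I'll enlarge that region.

```bash
python3 - <<'E'
import cv2
im=cv2.imread("pics/top0.png")[155:255,265:475]
cv2.imwrite("pics/top0c.png",cv2.resize(im,None,fx=3.8,fy=3.8,interpolation=cv2.INTER_CUBIC))
E
```

```text
(no output)
```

View pics/top0c.png

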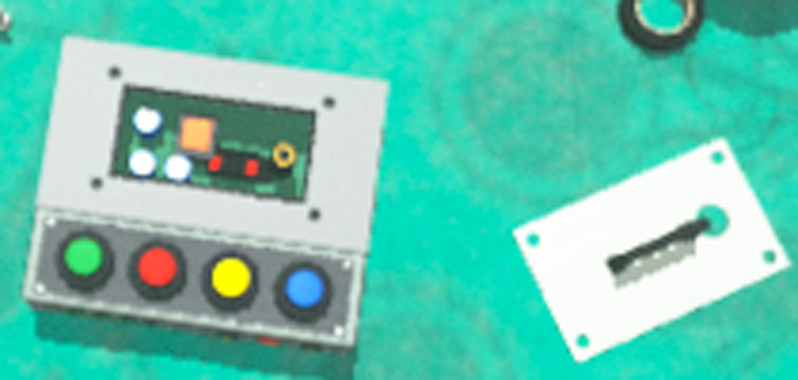

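```bash
cat > h.py <<'E'
import numpy as np,cv2
from station import manip
def ray(name,u,v,c=None):
    c=c or manip.calibration(name)
    x,y=(u-c['cx'])/c['fx'],(v-c['cy'])/c['fy']
    if name=='wrist':
        r=np.hypot(x,y);k=np.sin(r)/max(r,1e-9);d=np.array([x*k,y*k,np.cos(r)])
    else: d=np.array([x,y,1.])
    M=c['cam_to_world'];return M[:3,3],M[:3,:3]@d
def at(name,u,v,z,c=None):
    o,d=ray(name,u,v,c);return (o+d*(z-o[2])/d[2])[:2]
def fit(model,pts):
    A=np.array(model)/1000;B=np.array(pts)
    a=(A-A.mean(0))@[1,1j];b=(B-B.mean(0))@[1,1j]
    th=np.angle((b*a.conj()).sum());s=abs((b*a.conj()).sum())/(abs(a)**2).sum()
    R=np.array([[np.cos(th),-np.sin(th)],[np.sin(th),np.cos(th)]])
    o=B.mean(0)-R@A.mean(0);res=B-(A@R.T+o)
    return o,R,np.degrees(th),s,res*1000
H=[[-42,79],[42,79],[42,-79],[-42,-79]]
E
python3 - <<'E'
from h import *
f=lambda p:((p[0]+.5)/3.8-.5+265,(p[1]+.5)/3.8-.5+155)
T=[(97,183),(115,72),(329,102),(315,214)]
P=[(582,341),(533,239),(718,157),(769,257)]
o,R,th,s,r=fit(H,[at('top',*f(p),.07) for p in T]);print('open',o,th,s,r.round(1).tolist())
for b,p in zip('gryb',[(83,257),(157,267),(231,277),(304,287)]):
    y={'g':78,'r':26,'y':-26,'b':-78}[b]
    print(b,o+R@np.array([-.098,y/1000]),[at('top',*f(p),z).round(4) for z in(.07,.08)])
o,R,th,s,r=fit(H,[at('top',*f(p),.004) for p in P]);print('plate',o,th,s,r.round(1).tolist())
c=manip.calibration('wrist');print(c); s=manip.sense()
from scipy.spatial.transform import Rotation as Ro
print(Ro.from_quat(s['tool_rot']).as_matrix().round(3))
E
```

```text
open [0.57186492 0.01513606] -6.549277451603727 0.999544573642396 [[0.2, 0.1], [-0.2, 0.0], [-0.2, 0.2], [0.2, -0.3]]
g [0.48340095 0.1038047 ] [array([0.4854, 0.1062]), array([0.484 , 0.1054])]
r [0.47746995 0.05214404] [array([0.4797, 0.0532]), array([0.4784, 0.0529])]
y [0.47153895 0.00048339] [array([4.741e-01, 3.000e-04]), array([0.4728, 0.0005])]
b [ 0.46560795 -0.05117727] [array([ 0.4685, -0.0517]), array([ 0.4672, -0.0511])]
plate [ 0.51402765 -0.31845962] 25.245577651306007 1.0005315648423017 [[-0.2, 0.2], [-0.0, -0.2], [0.3, -0.2], [-0.1, 0.2]]
{'fx': 309.70691628693146, 'fy': 309.70691628693146, 'cx': 318.65150329781443, 'cy': 198.53419454620703, 'cam_to_world': array([[ 3.92627665e-01, -8.80481026e-01, -2.65700356e-01,
         3.13053991e-01],
       [-9.19697341e-01, -3.76062838e-01, -1.12843003e-01,
        -5.45379100e-01],
       [-5.63906835e-04,  2.88669196e-01, -9.57428732e-01,
         3.73278741e-01],
       [ 0.00000000e+00,  0.00000000e+00,  0.00000000e+00,
         1.00000000e+00]])}
[[ 0.92   0.392 -0.   ]
 [ 0.392 -0.92   0.002]
 [ 0.    -0.002 -1.   ]]
```

Green is at the +y end of the row. The plate's 26 mm hole is at its right (-y) end, so the plate is about 32° off the unit. Next I'll close the gripper, turn it and move over red.

Emit:
send_rows(
  motion=[
    {"gripper": 0,"travel": [0,0,0],"rotation": [0,0,-6.7]},
    {"gripper": 0,"travel": [0,0,0],"rotation": [0,0,-6.7]},
    {"gripper": 0,"travel": [0,0,0],"rotation": [0,0,-6.7]},
    {"gripper": 0,"travel": [0,0,0],"rotation": [0,0,-6.7]},
    {"gripper": 0,"travel": [0,0,0],"rotation": [0,0,-6.7]},
    {"gripper": 0,"travel": [0,0,0],"rotation": [0,0,-6.7]},
    {"gripper": 0,"travel": [0,0,0],"rotation": [0,0,-6.7]},
    {"gripper": 0,"travel": [0,0,0],"rotation": [0,0,-6.7]},
    {"gripper": 0,"travel": [0,0,0],"rotation": [0,0,-6.7]},
    {"gripper": 0,"travel": [20,5,0],"rotation": [0,0,0]},
    {"gripper": 0,"travel": [32,8,0],"rotation": [0,0,0]},
    {"gripper": 0,"travel": [32,8,0],"rotation": [0,0,0]},
  ],
)

```text
t: 1.1
tcp_pos: [0.2753, -0.4933, 0.1991]
tool_rot: [0.747, 0.664, 0.0, -0.0]
force: [1.1, -0.8, 0.4]
finger_gap: -0.0
```

Emit:
send_rows(
  motion=[
    {"gripper": 0,"travel": [36,9,0],"rotation": [0,0,0]},
    {"gripper": 0,"travel": [36,9,0],"rotation": [0,0,0]},
    {"gripper": 0,"travel": [36,9,0],"rotation": [0,0,0]},
    {"gripper": 0,"travel": [36,9,0],"rotation": [0,0,0]},
    {"gripper": 0,"travel": [36,9,0],"rotation": [0,0,0]},
    {"gripper": 0,"travel": [36,9,0],"rotation": [0,0,0]},
    {"gripper": 0,"travel": [36,9,0],"rotation": [0,0,0]},
    {"gripper": 0,"travel": [36,9,0],"rotation": [0,0,0]},
    {"gripper": 0,"travel": [36,9,0],"rotation": [0,0,0]},
    {"gripper": 0,"travel": [36,9,0],"rotation": [0,0,0]},
    {"gripper": 0,"travel": [36,9,0],"rotation": [0,0,0]},
  ],
)

```text
t: 2.02
tcp_pos: [0.4196, -0.1101, 0.1997]
tool_rot: [0.747, 0.665, -0.0, -0.0]
force: [0.6, -0.1, -0.0]
finger_gap: 0.0
```

Emit:
send_rows(
  motion=[
    {"gripper": 0,"travel": [36,9,0],"rotation": [0,0,0]},
    {"gripper": 0,"travel": [36,9,0],"rotation": [0,0,0]},
    {"gripper": 0,"travel": [36,9,0],"rotation": [0,0,0]},
    {"gripper": 0,"travel": [36,9,0],"rotation": [0,0,0]},
    {"gripper": 0,"travel": [20,0,0],"rotation": [0,0,0]},
    {"gripper": 0,"travel": [0,0,0],"rotation": [0,0,0]},
    {"gripper": 0,"travel": [0,0,0],"rotation": [0,0,0]},
  ],
)

```text
t: 2.6
tcp_pos: [0.4738, 0.0476, 0.1995]
tool_rot: [0.746, 0.666, -0.0, -0.0]
force: [0.2, -0.4, -0.2]
finger_gap: 0.001
```

```bash
cat > go.py <<'E'
import sys
from h import *
from scipy.spatial.transform import Rotation as Ro
# usage: go.py x y z yawdeg(tool y) -> shift in tool axes mm
def delta(x,y,z,yaw):
    s=manip.sense();R=Ro.from_quat(s['tool_rot']).as_matrix()
    d=R.T@(np.array([x,y,z])-s['tcp_pos'])*1000
    cy=np.degrees(np.arctan2(R[1,1],R[0,1]))
    print('t',s['t'],'tcp',s['tcp_pos'].round(4),'F',s['force'].round(1),'yaw',cy.round(2),'tilt',np.degrees(R[:2,2]).round(2),'gap',round(s['finger_gap'],3))
    print('shift tool mm',d.round(1),'turn about tool z',round(-(yaw-cy),2))
if __name__=='__main__': delta(*map(float,sys.argv[1:]))
E
python3 go.py 0.4775 0.0525 0.12 -6.55
python3 - <<'E'
from h import *
c=manip.calibration('wrist');im=manip.snapshot('wrist');cv2.imwrite('pics/w1.png',im[:,:,::-1])
import pickle;pickle.dump(c,open('w1.pkl','wb'))
E
```

```text
t 2.6 tcp [0.4738 0.0476 0.1995] F [ 0.2 -0.4 -0.2] yaw -6.44 tilt [-0.06 -0.02] gap 0.001
shift tool mm [ 5.3  3.2 79.5] turn about tool z 0.11
```

View pics/w1.png

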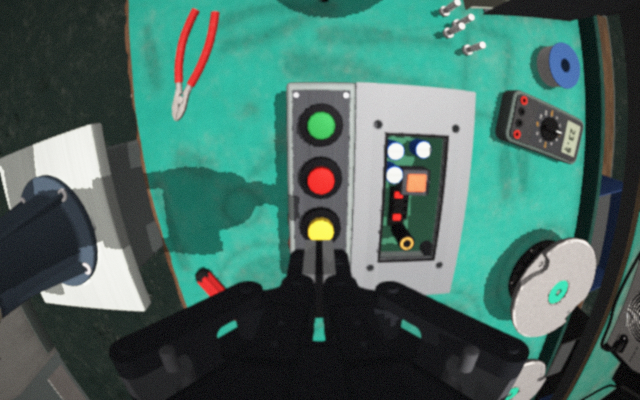

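The wrist view has green at (320,123), red at (320,180) and yellow at (320,230). The thread mouths are at (378,125), (455,128), (447,265) and (370,268). I'll check these against the top-camera estimates.

```bash
python3 - <<'E'
from h import *
import pickle;c=pickle.load(open('w1.pkl','rb'))
T=[(378,125),(455,128),(447,265),(370,268)]
o,R,th,s,r=fit(H,[at('wrist',*p,.07,c) for p in T]);print('open',o,th,s,r.round(1).tolist())
for n,p,y in[('g',(320,123),78),('r',(320,180),26),('y',(320,230),-26)]:
    print(n,o+R@[-.098,y/1000],[at('wrist',*p,z,c).round(4) for z in(.07,.08,.09)])
E
```

```text
open [0.57396517 0.014997  ] -4.885387009002341 1.0161759163233923 [[-0.1, 1.0], [-0.9, -0.2], [5.7, -2.3], [-4.6, 1.6]]
g [0.48296389 0.10105959] [array([0.4821, 0.1057]), array([0.4821, 0.1062]), array([0.4821, 0.1067])]
r [0.47853543 0.0492485 ] [array([0.4757, 0.0488]), array([0.476 , 0.0512]), array([0.4762, 0.0536])]
y [ 0.47410696 -0.00256258] [array([ 0.4697, -0.0053]), array([ 0.4701, -0.0011]), array([0.4706, 0.003 ])]
```

Emit:
send_rows(
  motion=[
    {"gripper": 0,"travel": [5,3,30],"rotation": [0,0,0]},
    {"gripper": 0,"travel": [0,0,35],"rotation": [0,0,0]},
    {"gripper": 0,"travel": [0,0,35],"rotation": [0,0,0]},
    {"gripper": 0,"travel": [0,0,7],"rotation": [0,0,0]},
    {"gripper": 0,"travel": [0,0,3],"rotation": [0,0,0]},
    {"gripper": 0,"travel": [0,0,0],"rotation": [0,0,0]},
    {"gripper": 0,"travel": [0,0,0],"rotation": [0,0,0]},
  ],
)

```text
t: 3.23
tcp_pos: [0.4791, 0.0506, 0.0912]
tool_rot: [0.747, 0.665, 0.001, 0.001]
force: [0.2, -0.1, 0.5]
finger_gap: -0.002
```

Emit:
send_rows(
  motion=[
    {"gripper": 0,"travel": [0,0,2],"rotation": [0,0,0]},
    {"gripper": 0,"travel": [0,0,2],"rotation": [0,0,0]},
    {"gripper": 0,"travel": [0,0,0],"rotation": [0,0,0]},
  ],
)

```text
t: 3.48
tcp_pos: [0.4784, 0.0513, 0.0866]
tool_rot: [0.747, 0.665, 0.001, 0.001]
force: [-0.1, 0.4, 0.1]
finger_gap: 0.001
```

```bash
python3 go.py 0.4775 0.0525 0.08 -6.55
```

```text
t 3.4833 tcp [0.4784 0.0513 0.0866] F [-0.1  0.4  0.1] yaw -6.62 tilt [ 0.11 -0.02] gap 0.001
shift tool mm [ 1.1 -1.   6.6] turn about tool z -0.07
```

Emit:
send_rows(
  motion=[
    {"gripper": 0,"travel": [0,0,2],"rotation": [0,0,0]},
    {"gripper": 0,"travel": [0,0,2],"rotation": [0,0,0]},
    {"gripper": 0,"travel": [0,0,0],"rotation": [0,0,0]},
  ],
)

```text
t: 3.73
tcp_pos: [0.4776, 0.0515, 0.0816]
tool_rot: [0.747, 0.665, -0.0, -0.0]
force: [-0.7, 0.6, -0.4]
finger_gap: 0.003
```

Emit:
send_rows(
  motion=[
    {"gripper": 0,"travel": [0,0,2],"rotation": [0,0,0]},
    {"gripper": 0,"travel": [0,0,2],"rotation": [0,0,0]},
    {"gripper": 0,"travel": [0,0,0],"rotation": [0,0,0]},
  ],
)

```text
t: 3.98
tcp_pos: [0.4775, 0.0514, 0.0774]
tool_rot: [0.747, 0.665, -0.0, -0.0]
force: [-0.3, -0.2, 0.6]
finger_gap: -0.0
```

Emit:
send_rows(
  motion=[
    {"gripper": 0,"travel": [0,0,2],"rotation": [0,0,0]},
    {"gripper": 0,"travel": [0,0,2],"rotation": [0,0,0]},
    {"gripper": 0,"travel": [0,0,0],"rotation": [0,0,0]},
  ],
)

```text
t: 4.23
tcp_pos: [0.4775, 0.0514, 0.0734]
tool_rot: [0.747, 0.665, -0.0, -0.0]
force: [-0.0, 0.1, -0.8]
finger_gap: -0.002
```

Emit:
send_rows(
  motion=[
    {"gripper": 0,"travel": [0,0,2],"rotation": [0,0,0]},
    {"gripper": 0,"travel": [0,0,1],"rotation": [0,0,0]},
    {"gripper": 0,"travel": [0,0,0],"rotation": [0,0,0]},
  ],
)

```text
t: 4.48
tcp_pos: [0.4776, 0.0514, 0.0706]
tool_rot: [0.747, 0.665, -0.0, -0.0]
force: [0.0, 0.4, -0.3]
finger_gap: 0.0
```

```bash
python3 - <<'E'
from h import *
im=manip.snapshot('side')[165:265,270:400];a=cv2.resize(im,(520,400),interpolation=cv2.INTER_CUBIC)
w=manip.snapshot('wrist')[80:280,260:400]
w=cv2.resize(w,(280,400),interpolation=cv2.INTER_CUBIC)
cv2.imwrite('pics/s1.png',np.hstack([a,w])[:,:,::-1])
print(manip.sense()['tcp_pos'],manip.sense()['force'])
E
```

```text
[0.47775532 0.05138732 0.07074758] [-0.47552374  0.47772004 -1.00246542]
```

View pics/s1.png

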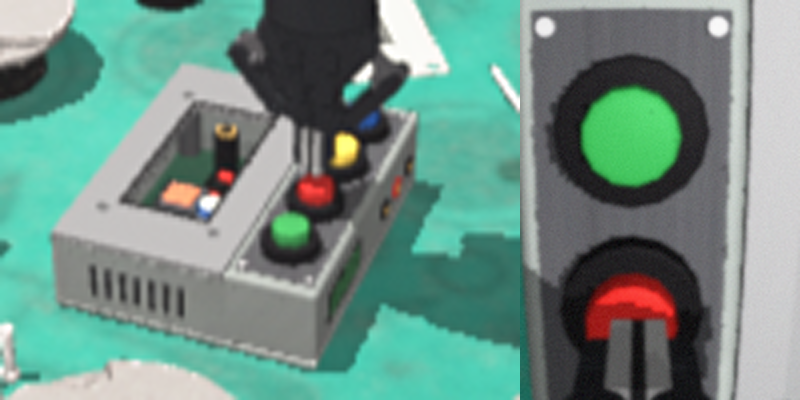

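The fingertips are over the red button, at (315,185) in the left crop, and the button panel is recessed below the rim. I'll keep going down in small steps.

Emit:
send_rows(
  motion=[
    {"gripper": 0,"travel": [0,0,2],"rotation": [0,0,0]},
    {"gripper": 0,"travel": [0,0,1],"rotation": [0,0,0]},
    {"gripper": 0,"travel": [0,0,0],"rotation": [0,0,0]},
  ],
)

```text
t: 4.83
tcp_pos: [0.4776, 0.0514, 0.0676]
tool_rot: [0.747, 0.665, -0.0, -0.0]
force: [-0.9, 0.4, 0.0]
finger_gap: 0.0
```

Emit:
send_rows(
  motion=[
    {"gripper": 0,"travel": [0,0,2],"rotation": [0,0,0]},
    {"gripper": 0,"travel": [0,0,1],"rotation": [0,0,0]},
    {"gripper": 0,"travel": [0,0,0],"rotation": [0,0,0]},
  ],
)

```text
t: 5.08
tcp_pos: [0.4776, 0.0514, 0.0646]
tool_rot: [0.747, 0.665, -0.0, -0.0]
force: [0.5, 0.2, -0.8]
finger_gap: 0.001
```

Emit:
send_rows(
  motion=[
    {"gripper": 0,"travel": [0,0,2],"rotation": [0,0,0]},
    {"gripper": 0,"travel": [0,0,1],"rotation": [0,0,0]},
    {"gripper": 0,"travel": [0,0,0],"rotation": [0,0,0]},
  ],
)

```text
t: 5.33
tcp_pos: [0.4776, 0.0514, 0.0616]
tool_rot: [0.747, 0.665, -0.0, -0.0]
force: [-0.2, 0.1, -0.2]
finger_gap: -0.002
```

Emit:
send_rows(
  motion=[
    {"gripper": 0,"travel": [0,0,2],"rotation": [0,0,0]},
    {"gripper": 0,"travel": [0,0,1],"rotation": [0,0,0]},
    {"gripper": 0,"travel": [0,0,0],"rotation": [0,0,0]},
  ],
)

```text
t: 5.58
tcp_pos: [0.478, 0.0514, 0.0588]
tool_rot: [0.747, 0.665, 0.0, 0.0]
force: [0.1, -0.4, 2.1]
finger_gap: -0.001
```

Contact is at about z = 0.060.

Emit:
send_rows(
  motion=[
    {"gripper": 0,"travel": [0,0,2],"rotation": [0,0,0]},
    {"gripper": 0,"travel": [0,0,2],"rotation": [0,0,0]},
    {"gripper": 0,"travel": [0,0,0],"rotation": [0,0,0]},
  ],
)

```text
t: 5.83
tcp_pos: [0.4779, 0.0514, 0.0548]
tool_rot: [0.747, 0.665, 0.0, 0.0]
force: [-0.7, 0.8, 4.6]
finger_gap: 0.0
```

Emit:
send_rows(
  motion=[
    {"gripper": 0,"travel": [0,0,2],"rotation": [0,0,0]},
    {"gripper": 0,"travel": [0,0,0],"rotation": [0,0,0]},
    {"gripper": 0,"travel": [0,0,0],"rotation": [0,0,0]},
  ],
)

```text
t: 6.08
tcp_pos: [0.478, 0.0514, 0.0544]
tool_rot: [0.747, 0.665, 0.0, 0.0]
force: [-3.3, 0.4, 17.4]
finger_gap: 0.001
```

Red is at its stop: z stalled at 0.0544 with 17 N. Lifting it and moving to yellow.

Emit:
send_rows(
  motion=[
    {"gripper": 0,"travel": [0,0,-8],"rotation": [0,0,0]},
    {"gripper": 0,"travel": [0,0,-16],"rotation": [0,0,0]},
    {"gripper": 0,"travel": [0,0,0],"rotation": [0,0,0]},
    {"gripper": 0,"travel": [0,0,0],"rotation": [0,0,0]},
    {"gripper": 0,"travel": [-26,0,0],"rotation": [0,0,0]},
    {"gripper": 0,"travel": [-26,0,0],"rotation": [0,0,0]},
    {"gripper": 0,"travel": [0,0,0],"rotation": [0,0,0]},
    {"gripper": 0,"travel": [0,0,10],"rotation": [0,0,0]},
    {"gripper": 0,"travel": [0,0,4],"rotation": [0,0,0]},
    {"gripper": 0,"travel": [0,0,0],"rotation": [0,0,0]},
  ],
)

```text
t: 6.92
tcp_pos: [0.4705, 0.0002, 0.0614]
tool_rot: [0.747, 0.665, -0.001, -0.002]
force: [0.0, -1.0, -0.4]
finger_gap: 0.001
```

Emit:
send_rows(
  motion=[
    {"gripper": 0,"travel": [0,0,2],"rotation": [0,0,0]},
    {"gripper": 0,"travel": [0,0,2],"rotation": [0,0,0]},
    {"gripper": 0,"travel": [0,0,2],"rotation": [0,0,0]},
    {"gripper": 0,"travel": [0,0,2],"rotation": [0,0,0]},
    {"gripper": 0,"travel": [0,0,2],"rotation": [0,0,0]},
    {"gripper": 0,"travel": [0,0,0],"rotation": [0,0,0]},
    {"gripper": 0,"travel": [0,0,0],"rotation": [0,0,0]},
  ],
)

```text
t: 7.5
tcp_pos: [0.4715, 0.0002, 0.0543]
tool_rot: [0.747, 0.665, 0.0, 0.0]
force: [-4.4, 1.0, 16.7]
finger_gap: 0.003
```

Yellow is at its stop with 17 N. Blue is next.

Emit:
send_rows(
  motion=[
    {"gripper": 0,"travel": [0,0,-8],"rotation": [0,0,0]},
    {"gripper": 0,"travel": [0,0,-16],"rotation": [0,0,0]},
    {"gripper": 0,"travel": [0,0,0],"rotation": [0,0,0]},
    {"gripper": 0,"travel": [0,0,0],"rotation": [0,0,0]},
    {"gripper": 0,"travel": [-26,0,0],"rotation": [0,0,0]},
    {"gripper": 0,"travel": [-26,0,0],"rotation": [0,0,0]},
    {"gripper": 0,"travel": [0,0,0],"rotation": [0,0,0]},
    {"gripper": 0,"travel": [0,0,10],"rotation": [0,0,0]},
    {"gripper": 0,"travel": [0,0,4],"rotation": [0,0,0]},
    {"gripper": 0,"travel": [0,0,0],"rotation": [0,0,0]},
  ],
)

```text
t: 8.33
tcp_pos: [0.4647, -0.0514, 0.0615]
tool_rot: [0.747, 0.665, -0.001, -0.001]
force: [-0.2, -0.3, -0.1]
finger_gap: 0.003
```

Emit:
send_rows(
  motion=[
    {"gripper": 0,"travel": [0,0,2],"rotation": [0,0,0]},
    {"gripper": 0,"travel": [0,0,2],"rotation": [0,0,0]},
    {"gripper": 0,"travel": [0,0,2],"rotation": [0,0,0]},
    {"gripper": 0,"travel": [0,0,2],"rotation": [0,0,0]},
    {"gripper": 0,"travel": [0,0,2],"rotation": [0,0,0]},
    {"gripper": 0,"travel": [0,0,0],"rotation": [0,0,0]},
    {"gripper": 0,"travel": [0,0,0],"rotation": [0,0,0]},
  ],
)

```text
t: 8.92
tcp_pos: [0.4656, -0.0515, 0.0543]
tool_rot: [0.747, 0.665, 0.0, 0.0]
force: [-3.5, 1.4, 17.2]
finger_gap: 0.002
```

Blue is at its stop with 17 N. Now up, open, and over the plate handle.

Emit:
send_rows(
  motion=[
    {"gripper": 0,"travel": [0,0,-8],"rotation": [0,0,0]},
    {"gripper": 0,"travel": [0,0,-20],"rotation": [0,0,0]},
    {"gripper": 0,"travel": [0,0,-32],"rotation": [0,0,0]},
    {"gripper": 60,"travel": [0,0,-32],"rotation": [0,0,0]},
    {"gripper": 60,"travel": [0,0,-28],"rotation": [0,0,0]},
    {"gripper": 60,"travel": [-20,8,0],"rotation": [0,0,0]},
    {"gripper": 60,"travel": [-34,10,0],"rotation": [0,0,0]},
    {"gripper": 60,"travel": [-34,10,0],"rotation": [0,0,0]},
    {"gripper": 60,"travel": [-34,10,0],"rotation": [0,0,0]},
    {"gripper": 60,"travel": [-34,10,0],"rotation": [0,0,0]},
    {"gripper": 60,"travel": [-34,10,0],"rotation": [0,0,0]},
    {"gripper": 60,"travel": [-34,10,0],"rotation": [0,0,0]},
  ],
)

```text
t: 9.92
tcp_pos: [0.5077, -0.284, 0.1727]
tool_rot: [0.747, 0.665, 0.0, 0.0]
force: [0.4, 1.0, 0.6]
finger_gap: 0.703
```

Emit:
send_rows(
  motion=[
    {"gripper": 60,"travel": [-34,10,0],"rotation": [0,0,-4]},
    {"gripper": 60,"travel": [0,0,0],"rotation": [0,0,-7]},
    {"gripper": 60,"travel": [0,0,0],"rotation": [0,0,-7]},
    {"gripper": 60,"travel": [0,0,0],"rotation": [0,0,-7]},
    {"gripper": 60,"travel": [0,0,0],"rotation": [0,0,-6.8]},
    {"gripper": 60,"travel": [0,0,0],"rotation": [0,0,0]},
    {"gripper": 60,"travel": [0,0,0],"rotation": [0,0,0]},
  ],
)

```text
t: 10.5
tcp_pos: [0.5136, -0.3172, 0.1726]
tool_rot: [0.537, 0.843, 0.0, 0.0]
force: [0.4, 0.6, 0.1]
finger_gap: 0.706
```

```bash
python3 go.py 0.514 -0.3185 0.10 25.25
python3 - <<'E'
from h import *
import pickle
c=manip.calibration('wrist');im=manip.snapshot('wrist');cv2.imwrite('pics/w2.png',im[:,:,::-1])
pickle.dump(c,open('w2.pkl','wb'))
E
```

```text
t 10.5 tcp [ 0.5136 -0.3172  0.1726] F [0.4 0.6 0.1] yaw 25.01 tilt [ 0. -0.] gap 0.706
shift tool mm [-1.4 -0.2 72.6] turn about tool z -0.24
```

View pics/w2.png

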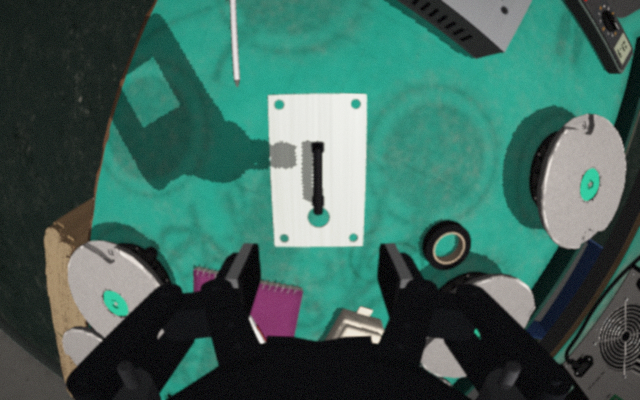

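The wrist view has the plate holes at (279,104), (355,104), (360,237) and (284,238), and the handle bar from (318,147) to (318,208).

```bash
python3 - <<'E'
from h import *
import pickle;c=pickle.load(open('w2.pkl','rb'))
o,R,th,s,r=fit(H,[at('wrist',*p,.004,c) for p in [(279,104),(355,104),(360,237),(284,238)]]);print('plate',o,th,s,r.round(1).tolist())
print([at('wrist',*p,.046,c).round(4) for p in((318,147),(318,208))])
E
```

```text
plate [ 0.5154897 -0.3172716] 26.791123175041836 1.0092919060957966 [[-0.7, 1.0], [-0.2, -1.7], [4.6, 1.5], [-3.7, -0.9]]
[array([ 0.4987, -0.2855]), array([ 0.5252, -0.3423])]
```

Emit:
send_rows(
  motion=[
    {"gripper": 60,"travel": [-1.4,0,30],"rotation": [0,0,-0.2]},
    {"gripper": 60,"travel": [0,0,35],"rotation": [0,0,0]},
    {"gripper": 60,"travel": [0,0,35],"rotation": [0,0,0]},
    {"gripper": 60,"travel": [0,0,25],"rotation": [0,0,0]},
    {"gripper": 60,"travel": [0,0,15],"rotation": [0,0,0]},
    {"gripper": 60,"travel": [0,0,10],"rotation": [0,0,0]},
    {"gripper": 60,"travel": [0,0,0],"rotation": [0,0,0]},
    {"gripper": 60,"travel": [0,0,0],"rotation": [0,0,0]},
  ],
)

```text
t: 11.22
tcp_pos: [0.5144, -0.3186, 0.0229]
tool_rot: [0.535, 0.845, -0.0, 0.0]
force: [-0.2, 0.2, -0.2]
finger_gap: 0.704
```

Emit:
send_rows(
  motion=[
    {"gripper": 30,"travel": [0,0,0],"rotation": [0,0,0]},
    {"gripper": 20,"travel": [0,0,0],"rotation": [0,0,0]},
    {"gripper": 14,"travel": [0,0,0],"rotation": [0,0,0]},
    {"gripper": 0,"travel": [0,0,0],"rotation": [0,0,0]},
    {"gripper": 0,"travel": [0,0,0],"rotation": [0,0,0]},
    {"gripper": 0,"travel": [0,0,0],"rotation": [0,0,0]},
    {"gripper": 0,"travel": [0,0,0],"rotation": [0,0,0]},
    {"gripper": 0,"travel": [0,0,0],"rotation": [0,0,0]},
  ],
  newtons=80,
)

```text
t: 11.88
tcp_pos: [0.5141, -0.3184, 0.0229]
tool_rot: [0.535, 0.845, 0.0, 0.0]
force: [0.3, -0.7, -0.4]
finger_gap: -0.005
```

```bash
python3 go.py 0.514 -0.3185 0.17 25.25
```

```text
t 11.8833 tcp [ 0.5141 -0.3184  0.0229] F [ 0.3 -0.7 -0.4] yaw 25.38 tilt [ 0. -0.] gap -0.005
shift tool mm [-0.000e+00 -1.000e-01 -1.471e+02] turn about tool z 0.13
```

The gap reads 0, so the fingers shut without the bar between them. I need to look.

```bash
python3 - <<'E'
from h import *
a=manip.snapshot('side')[140:200,330:410];a=cv2.resize(a,(533,400),interpolation=cv2.INTER_CUBIC)
w=manip.snapshot('wrist')[60:300,240:400];w=cv2.resize(w,(266,400),interpolation=cv2.INTER_CUBIC)
cv2.imwrite('pics/s2.png',np.hstack([a,w])[:,:,::-1])
E
```

```text
(no output)
```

View pics/s2.png

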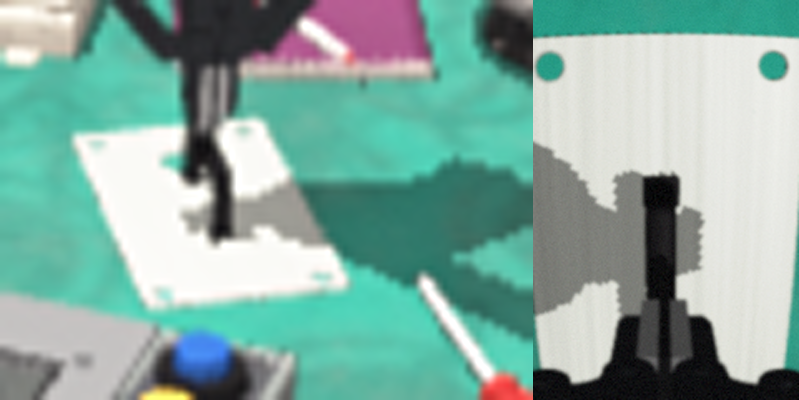

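The fingertips look shut above the bar, near (205,135) in the crop. I'll compare where the reported TCP projects.

```bash
python3 - <<'E'
from h import *
c=manip.calibration('side');M=np.linalg.inv(c['cam_to_world'])
def pr(p):
    q=M[:3,:3]@p+M[:3,3];return np.array([c['cx']+c['fx']*q[0]/q[2],c['cy']+c['fy']*q[1]/q[2]]).round(1)
p=manip.sense()['tcp_pos']
for dz in(0,.01,.02,.025,.03): print(dz,pr(p+[0,0,dz]),(pr(p+[0,0,dz])-[330,140])*6.66)
# bar ends and plate holes from top estimate
t=np.radians(25.25);R=np.array([[np.cos(t),-np.sin(t)],[np.sin(t),np.cos(t)]])
for m in([0,35,46],[0,-35,46],[-42,79,4],[42,79,4],[42,-79,4]):
    m=np.array(m)/1000;q=np.r_[R@m[:2]+[.514,-.3185],m[2]];print(m,(pr(q)-[330,140])*6.66)
print(manip.sense()['q'])
E
```

```text
0 [360.1 166.7] [200.466 177.822]
0.01 [360.2 164.2] [201.132 161.172]
0.02 [360.3 161.7] [201.798 144.522]
0.025 [360.4 160.5] [202.464 136.53 ]
0.03 [360.4 159.2] [202.464 127.872]
[0.    0.035 0.046] [218.448 171.828]
[ 0.    -0.035  0.046] [186.48  107.892]
[-0.042  0.079  0.004] [314.352 276.39 ]
[0.042 0.079 0.004] [156.51  291.708]
[ 0.042 -0.079  0.004] [ 91.242 143.856]
[-7.39166252e-01  7.41173022e-01  1.61162858e+00  2.46087338e-05
  7.88888934e-01 -1.18207254e+00]
```

The tips sit about 25 mm above the reported TCP, right at the top of the bar. That also fits the buttons: contact at a reported 0.060 against about 0.085 triangulated. I'll calibrate by touching the bar top lightly, since its height is known (0.046).

Emit:
send_rows(
  motion=[
    {"gripper": 0,"travel": [0,0,1],"rotation": [0,0,0]},
    {"gripper": 0,"travel": [0,0,1],"rotation": [0,0,0]},
    {"gripper": 0,"travel": [0,0,0],"rotation": [0,0,0]},
  ],
  newtons=30,
)

```text
t: 12.23
tcp_pos: [0.514, -0.3183, 0.0205]
tool_rot: [0.535, 0.845, 0.0, -0.0]
force: [-0.1, 0.2, 0.1]
finger_gap: 0.0
```

Emit:
send_rows(
  motion=[
    {"gripper": 0,"travel": [0,0,1],"rotation": [0,0,0]},
    {"gripper": 0,"travel": [0,0,0],"rotation": [0,0,0]},
    {"gripper": 0,"travel": [0,0,0],"rotation": [0,0,0]},
  ],
)

```text
t: 12.48
tcp_pos: [0.5141, -0.3184, 0.0197]
tool_rot: [0.535, 0.845, 0.0, -0.0]
force: [0.0, 1.3, 0.2]
finger_gap: -0.002
```

Emit:
send_rows(
  motion=[
    {"gripper": 0,"travel": [0,0,1],"rotation": [0,0,0]},
    {"gripper": 0,"travel": [0,0,0],"rotation": [0,0,0]},
    {"gripper": 0,"travel": [0,0,0],"rotation": [0,0,0]},
  ],
)

```text
t: 12.73
tcp_pos: [0.5141, -0.3184, 0.0187]
tool_rot: [0.534, 0.845, 0.0, -0.0]
force: [0.2, 0.2, 0.2]
finger_gap: -0.0
```

Emit:
send_rows(
  motion=[
    {"gripper": 0,"travel": [0,0,1],"rotation": [0,0,0]},
    {"gripper": 0,"travel": [0,0,0],"rotation": [0,0,0]},
    {"gripper": 0,"travel": [0,0,0],"rotation": [0,0,0]},
  ],
)

```text
t: 12.98
tcp_pos: [0.5141, -0.3184, 0.0177]
tool_rot: [0.534, 0.845, 0.0, -0.0]
force: [-0.2, 0.0, 0.7]
finger_gap: -0.002
```

Emit:
send_rows(
  motion=[
    {"gripper": 0,"travel": [0,0,1],"rotation": [0,0,0]},
    {"gripper": 0,"travel": [0,0,0],"rotation": [0,0,0]},
    {"gripper": 0,"travel": [0,0,0],"rotation": [0,0,0]},
  ],
)

```text
t: 13.23
tcp_pos: [0.5141, -0.3184, 0.0168]
tool_rot: [0.535, 0.845, 0.0, -0.0]
force: [-0.8, 0.3, -0.6]
finger_gap: -0.005
```

Emit:
send_rows(
  motion=[
    {"gripper": 0,"travel": [0,0,1],"rotation": [0,0,0]},
    {"gripper": 0,"travel": [0,0,0],"rotation": [0,0,0]},
    {"gripper": 0,"travel": [0,0,0],"rotation": [0,0,0]},
  ],
)

```text
t: 13.48
tcp_pos: [0.5141, -0.3184, 0.0157]
tool_rot: [0.535, 0.845, 0.0, -0.0]
force: [0.2, -0.4, -0.5]
finger_gap: -0.002
```

Emit:
send_rows(
  motion=[
    {"gripper": 0,"travel": [0,0,1],"rotation": [0,0,0]},
    {"gripper": 0,"travel": [0,0,0],"rotation": [0,0,0]},
    {"gripper": 0,"travel": [0,0,0],"rotation": [0,0,0]},
  ],
)

```text
t: 13.73
tcp_pos: [0.5141, -0.3184, 0.0147]
tool_rot: [0.535, 0.845, 0.0, -0.0]
force: [-0.7, 0.2, -0.3]
finger_gap: 0.0
```

Emit:
send_rows(
  motion=[
    {"gripper": 0,"travel": [0,0,1],"rotation": [0,0,0]},
    {"gripper": 0,"travel": [0,0,0],"rotation": [0,0,0]},
    {"gripper": 0,"travel": [0,0,0],"rotation": [0,0,0]},
  ],
)

```text
t: 13.98
tcp_pos: [0.5142, -0.3185, 0.0146]
tool_rot: [0.534, 0.845, -0.0, 0.0]
force: [-1.8, 0.9, 6.2]
finger_gap: 0.0
```

```bash
python3 - <<'E'
from h import *
a=manip.snapshot('side')[140:200,330:410];a=cv2.resize(a,(533,400),interpolation=cv2.INTER_CUBIC)
w=manip.snapshot('wrist')[140:300,267:373];w=cv2.resize(w,(265,400),interpolation=cv2.INTER_CUBIC)
cv2.imwrite('pics/s3.png',np.hstack([a,w])[:,:,::-1]);print(manip.sense())
E
```

```text
{'t': 14.0833, 'q': array([-7.39134239e-01,  7.53990582e-01,  1.61435929e+00, -7.18010251e-05,
        7.72953881e-01, -1.18208637e+00]), 'qd': array([-0.00037661,  0.00125725,  0.00029416, -0.00109901, -0.00096954,
       -0.00022072]), 'tau': array([-8.39193282e-02, -4.37343585e+01, -1.06138211e+01,  2.60690547e-02,
       -4.14150562e-01, -1.46969534e-03]), 'tcp_pos': array([ 0.51416219, -0.31849035,  0.01461606]), 'tool_rot': array([ 5.34483399e-01,  8.45178960e-01, -4.98673003e-05,  1.37866416e-04]), 'force': array([-1.47513978,  1.48865588,  5.21903864]), 'ft_torque': array([0.15389075, 0.25397754, 0.01273546]), 'finger_gap': -0.0009298647293581223}
```

View pics/s3.png

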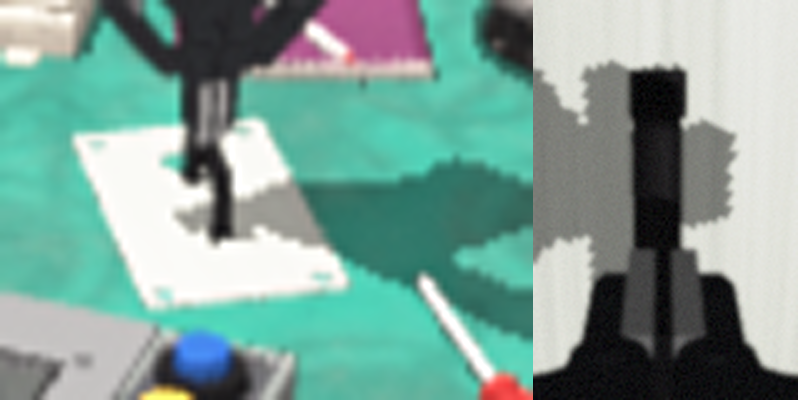

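The tips touched the bar top (6 N) at a reported 0.0147, so the real finger end is about 31 mm above the reported TCP. I'll open, go down 23 mm below this contact height and grip.

Emit:
send_rows(
  motion=[
    {"gripper": 0,"travel": [0,0,-6],"rotation": [0,0,0]},
    {"gripper": 45,"travel": [0,0,0],"rotation": [0,0,0]},
    {"gripper": 45,"travel": [0,0,0],"rotation": [0,0,0]},
    {"gripper": 45,"travel": [0,0,0],"rotation": [0,0,0]},
    {"gripper": 45,"travel": [0,0,0],"rotation": [0,0,0]},
    {"gripper": 45,"travel": [0,0,8],"rotation": [0,0,0]},
    {"gripper": 45,"travel": [0,0,10],"rotation": [0,0,0]},
    {"gripper": 45,"travel": [0,0,8],"rotation": [0,0,0]},
    {"gripper": 45,"travel": [0,0,3],"rotation": [0,0,0]},
    {"gripper": 45,"travel": [0,0,0],"rotation": [0,0,0]},
    {"gripper": 45,"travel": [0,0,0],"rotation": [0,0,0]},
  ],
)

```text
t: 15.0
tcp_pos: [0.5138, -0.3182, -0.0099]
tool_rot: [0.535, 0.845, 0.0, -0.001]
force: [-0.2, 0.6, 1.0]
finger_gap: 0.531
```

Emit:
send_rows(
  motion=[
    {"gripper": 25,"travel": [0,0,0],"rotation": [0,0,0]},
    {"gripper": 18,"travel": [0,0,0],"rotation": [0,0,0]},
    {"gripper": 12,"travel": [0,0,0],"rotation": [0,0,0]},
    {"gripper": 0,"travel": [0,0,0],"rotation": [0,0,0]},
    {"gripper": 0,"travel": [0,0,0],"rotation": [0,0,0]},
    {"gripper": 0,"travel": [0,0,0],"rotation": [0,0,0]},
    {"gripper": 0,"travel": [0,0,0],"rotation": [0,0,0]},
    {"gripper": 0,"travel": [0,0,0],"rotation": [0,0,0]},
  ],
  newtons=80,
)

```text
t: 15.67
tcp_pos: [0.5143, -0.3187, -0.0086]
tool_rot: [0.535, 0.845, -0.0, 0.0]
force: [-1.3, 0.5, 5.3]
finger_gap: 0.099
```

```bash
python3 go.py 0.514 -0.3185 0.17 25.25
```

```text
t 15.6667 tcp [ 0.5143 -0.3187 -0.0086] F [-1.3  0.5  5.3] yaw 25.38 tilt [ 0.02 -0.03] gap 0.099
shift tool mm [ 2.000e-01 -1.000e-01 -1.786e+02] turn about tool z 0.13
```

The bar is gripped, with a gap of 8.5 mm. Lifting it.

Emit:
send_rows(
  motion=[
    {"gripper": 0,"travel": [0,0,-5],"rotation": [0,0,0]},
    {"gripper": 0,"travel": [0,0,-15],"rotation": [0,0,0]},
    {"gripper": 0,"travel": [0,0,-20],"rotation": [0,0,0]},
    {"gripper": 0,"travel": [0,0,-20],"rotation": [0,0,0]},
    {"gripper": 0,"travel": [0,0,-20],"rotation": [0,0,0]},
    {"gripper": 0,"travel": [0,0,-20],"rotation": [0,0,0]},
    {"gripper": 0,"travel": [0,0,-20],"rotation": [0,0,0]},
    {"gripper": 0,"travel": [0,0,-20],"rotation": [0,0,0]},
    {"gripper": 0,"travel": [0,0,-10],"rotation": [0,0,0]},
    {"gripper": 0,"travel": [0,0,0],"rotation": [0,0,0]},
    {"gripper": 0,"travel": [0,0,0],"rotation": [0,0,0]},
    {"gripper": 0,"travel": [0,0,0],"rotation": [0,0,0]},
  ],
  newtons=100,
)

```text
t: 16.67
tcp_pos: [0.5132, -0.3176, 0.1393]
tool_rot: [0.535, 0.845, 0.0, -0.002]
force: [-0.3, 0.3, -2.1]
finger_gap: 0.093
```

```bash
python3 go.py 0.572 0.015 0.1414 -6.55
python3 - <<'E'
from h import *
import pickle
a=manip.snapshot('top')
c=manip.calibration('wrist');w=manip.snapshot('wrist');pickle.dump(c,open('w4.pkl','wb'))
cv2.imwrite('pics/w4full.png',w[:,:,::-1]);cv2.imwrite('pics/t4full.png',a[:,:,::-1])
s=manip.snapshot('side');cv2.imwrite('pics/sd4full.png',s[:,:,::-1])
A=cv2.resize(a[165:265,370:500],(520,400),interpolation=cv2.INTER_CUBIC)
W=cv2.resize(w[30:310,190:450],(400,431),interpolation=cv2.INTER_CUBIC)[:400]
cv2.imwrite('pics/p4.png',np.hstack([A[:,:400],W])[:,:,::-1])
E
```

```text
t 16.6667 tcp [ 0.5132 -0.3176  0.1393] F [-0.3  0.3 -2.1] yaw 25.38 tilt [-0.13  0.12] gap 0.093
shift tool mm [275.3 195.7  -1.5] turn about tool z 31.93
```

View pics/p4.png

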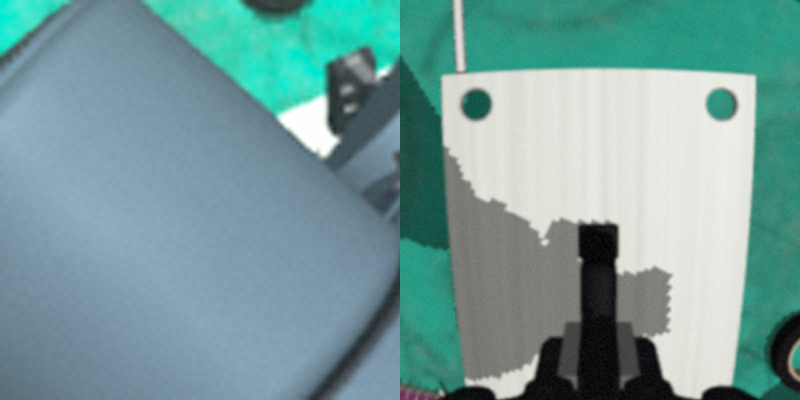

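The plate is lifted and level in the grip. Its two far holes are at about (240,98) and (399,98) in the full wrist frame. I'll work out the plate pose relative to the tool.

```bash
python3 - <<'E'
from h import *
import pickle;c=pickle.load(open('w4.pkl','rb'))
# refine hole centres by contour in full frame
g=cv2.imread('pics/w4full.png')
for u,v in((240,98),(399,98)):
    r=g[v-12:v+13,u-12:u+13].astype(int);m=(r[:,:,2]<130).astype(np.uint8)
    n,l,st,ce=cv2.connectedComponentsWithStats(m);k=l[12,12];print(ce[k]+[u-12,v-12],st[k])
for z in(.148,.152,.154,.156):
    a,b=[at('wrist',*p,z,c) for p in((240,97.6),(399.3,97.6))];d=b-a
    th=np.arctan2(d[1],d[0]);print(z,a.round(4),b.round(4),np.hypot(*d),np.degrees(th),((a+b)/2-.079*np.array([-np.sin(th),np.cos(th)])).round(4))
E
```

```text
[239.21035599  97.53721683] [  2   2  19  20 309]
[398.51592357  97.48726115] [  2   2  20  20 314]
0.148 [ 0.4411 -0.2631] [ 0.5183 -0.2263] 0.08555521185182585 25.452750802319784 [ 0.5137 -0.316 ]
0.152 [ 0.4421 -0.2628] [ 0.5175 -0.2269] 0.0834890910974025 25.452750802319798 [ 0.5137 -0.3162]
0.154 [ 0.4426 -0.2626] [ 0.517  -0.2272] 0.0824560307201909 25.452750802319823 [ 0.5137 -0.3162]
0.156 [ 0.4431 -0.2625] [ 0.5166 -0.2275] 0.08142297034297928 25.452750802319812 [ 0.5138 -0.3163]
```

Emit:
send_rows(
  motion=[
    {"gripper": 0,"travel": [8,6,0],"rotation": [0,0,0]},
    {"gripper": 0,"travel": [16,11,0],"rotation": [0,0,0]},
    {"gripper": 0,"travel": [24,17,0],"rotation": [0,0,0]},
    {"gripper": 0,"travel": [24,17,0],"rotation": [0,0,0]},
    {"gripper": 0,"travel": [24,17,0],"rotation": [0,0,0]},
    {"gripper": 0,"travel": [24,17,0],"rotation": [0,0,0]},
    {"gripper": 0,"travel": [24,17,0],"rotation": [0,0,0]},
    {"gripper": 0,"travel": [24,17,0],"rotation": [0,0,0]},
    {"gripper": 0,"travel": [24,17,0],"rotation": [0,0,0]},
    {"gripper": 0,"travel": [24,17,0],"rotation": [0,0,0]},
    {"gripper": 0,"travel": [24,17,0],"rotation": [0,0,0]},
    {"gripper": 0,"travel": [19,14,0],"rotation": [0,0,0]},
  ],
)

```text
t: 17.82
tcp_pos: [0.5687, -0.0025, 0.1404]
tool_rot: [0.534, 0.845, 0.0, -0.001]
force: [-0.2, 0.5, -2.5]
finger_gap: 0.093
```

Emit:
send_rows(
  motion=[
    {"gripper": 0,"travel": [10,8,0],"rotation": [0,0,0]},
    {"gripper": 0,"travel": [6,4,0],"rotation": [0,0,2]},
    {"gripper": 0,"travel": [0,0,0],"rotation": [0,0,4]},
    {"gripper": 0,"travel": [0,0,0],"rotation": [0,0,4]},
    {"gripper": 0,"travel": [0,0,0],"rotation": [0,0,4]},
    {"gripper": 0,"travel": [0,0,0],"rotation": [0,0,4]},
    {"gripper": 0,"travel": [0,0,0],"rotation": [0,0,4]},
    {"gripper": 0,"travel": [0,0,0],"rotation": [0,0,4]},
    {"gripper": 0,"travel": [0,0,0],"rotation": [0,0,4]},
    {"gripper": 0,"travel": [0,0,0],"rotation": [0,0,2]},
    {"gripper": 0,"travel": [0,0,0],"rotation": [0,0,0]},
    {"gripper": 0,"travel": [0,0,0],"rotation": [0,0,0]},
  ],
)

```text
t: 18.82
tcp_pos: [0.5731, 0.0139, 0.1405]
tool_rot: [0.747, 0.665, -0.0, -0.0]
force: [-0.4, -0.2, -2.3]
finger_gap: 0.089
```

```bash
python3 go.py 0.572 0.015 0.1014 -6.55
```

```text
t 18.8167 tcp [0.5731 0.0139 0.1405] F [-0.4 -0.2 -2.3] yaw -6.58 tilt [-0.04 -0.  ] gap 0.089
shift tool mm [ 1.  -1.2 39.1] turn about tool z -0.03
```

Emit:
send_rows(
  motion=[
    {"gripper": 0,"travel": [0.5,-1,10],"rotation": [0,0,0]},
    {"gripper": 0,"travel": [0,0,15],"rotation": [0,0,0]},
    {"gripper": 0,"travel": [0,0,15],"rotation": [0,0,0]},
    {"gripper": 0,"travel": [0,0,9],"rotation": [0,0,0]},
    {"gripper": 0,"travel": [0,0,0],"rotation": [0,0,0]},
    {"gripper": 0,"travel": [0,0,0],"rotation": [0,0,0]},
  ],
)

```text
t: 19.32
tcp_pos: [0.5719, 0.0147, 0.091]
tool_rot: [0.747, 0.665, -0.001, -0.001]
force: [0.1, 1.2, -1.9]
finger_gap: 0.087
```

```bash
python3 go.py 0.572 0.015 0.0714 -6.55
python3 - <<'E'
from h import *
import pickle
pickle.dump(manip.calibration('wrist'),open('w5.pkl','wb'))
w=manip.snapshot('wrist');a=manip.snapshot('top');s=manip.snapshot('side')
for n,i in(('w5',w),('t5',a),('sd5',s)): cv2.imwrite(f'pics/{n}full.png',i[:,:,::-1])
W=cv2.resize(w[40:240,220:420],(400,400),interpolation=cv2.INTER_CUBIC)
S=cv2.resize(s[160:260,275:375],(400,400),interpolation=cv2.INTER_CUBIC)
A=cv2.resize(a[160:210,265:365],(400,200),interpolation=cv2.INTER_CUBIC)
cv2.imwrite('pics/p5.png',np.vstack([np.hstack([W,S]),np.hstack([A,A*0])])[:,:,::-1])
E
```

```text
t 19.3167 tcp [0.5719 0.0147 0.091 ] F [ 0.1  1.2 -1.9] yaw -6.61 tilt [-0.1   0.01] gap 0.087
shift tool mm [ 0.3  0.1 19.6] turn about tool z -0.06
```

View pics/p5.png

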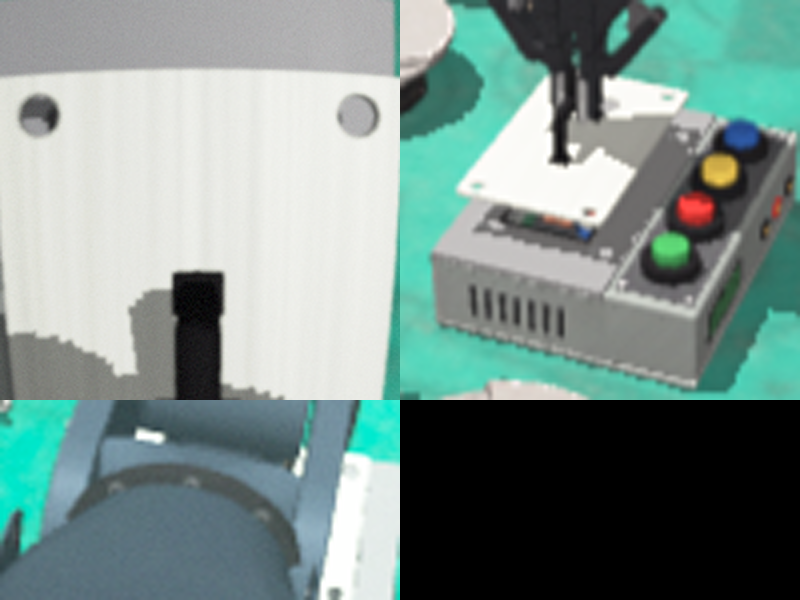

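The side crop shows the plate level above the rim, with hole0 at (590,212), hole1 at (477,185), thread0 at (608,250) and hole3 at about (667,97). I'll compare these with projections.

```bash
cat > cmp.py <<'E'
from h import *
c=manip.calibration('side');M=np.linalg.inv(c['cam_to_world'])
def pr(p):
    q=M[:3,:3]@p+M[:3,3];return np.array([c['cx']+c['fx']*q[0]/q[2],c['cy']+c['fy']*q[1]/q[2]])
def pts(o,yaw,z,L=H):
    t=np.radians(yaw);R=np.array([[np.cos(t),-np.sin(t)],[np.sin(t),np.cos(t)]])
    return [np.r_[R@(np.array(h)/1000)+o,z] for h in L]
E
python3 - <<'E'
from cmp import *
crop=lambda p:((p-[275,160])*4+[400,0]).round(0)
print('thread',[crop(pr(p)) for p in pts([.572,.015],-6.55,.07)])
for z in(.100,.104,.108): print('hole top',z,[crop(pr(p)) for p in pts([.572,.0155],-6.55,z)])
print('green',crop(pr(pts([.572,.015],-6.55,.0915,[[-98,78],])[0])))
import pickle;w=pickle.load(open('w5.pkl','rb'))
f=lambda x,y:(220+x/2-.25,40+y/2-.25)
for z in(.098,.101,.104):
    a,b=[at('wrist',*f(*p),z,w) for p in((39,115),(358,116))];d=b-a
    th=np.arctan2(d[1],d[0]);print(z,np.hypot(*d),np.degrees(th),((a+b)/2-.079*np.array([-np.sin(th),np.cos(th)])).round(4))
E
```

```text
thread [array([589., 252.]), array([479., 226.]), array([564., 114.]), array([666., 136.])]
hole top 0.1 [array([589., 217.]), array([477., 191.]), array([564.,  81.]), array([667., 103.])]
hole top 0.104 [array([589., 212.]), array([477., 187.]), array([564.,  77.]), array([667.,  98.])]
hole top 0.108 [array([589., 208.]), array([477., 182.]), array([563.,  72.]), array([667.,  94.])]
green [666. 244.]
0.098 0.08654598072110334 -6.741270950553392 [0.5725 0.0162]
0.101 0.08499458544982957 -6.741270950553386 [0.5725 0.0161]
0.104 0.08344319017855582 -6.741270950553382 [0.5725 0.016 ]
```

```bash
python3 - <<'E'
from cmp import *
for n in('side0','sd5full'):
    g=cv2.imread(f'pics/{n}.png',0).astype(float)
    G=cv2.resize(g,None,fx=4,fy=4,interpolation=cv2.INTER_CUBIC)
    bh=cv2.GaussianBlur(G,(0,0),12)-cv2.GaussianBlur(G,(0,0),3)
    for i,p in enumerate(pts([.572,.015],-6.55,.07)):
        u,v=(pr(p)*4).astype(int);w=bh[v-14:v+15,u-26:u+27];k=np.unravel_index(w.argmax(),w.shape)
        print(n,i,'proj',pr(p).round(1),'dark at',(k[1]+u-26)/4,(k[0]+v-14)/4,w.max().round(1))
im=cv2.imread('pics/sd5full.png')[170:240,310:380];a=cv2.resize(im,(400,400),interpolation=cv2.INTER_CUBIC)
w=cv2.imread('pics/w5full.png');l=cv2.resize(w[77:117,220:260],(400,400),interpolation=cv2.INTER_CUBIC);r=cv2.resize(w[77:117,380:420],(400,400),interpolation=cv2.INTER_CUBIC)
cv2.imwrite('pics/p6.png',np.hstack([a,np.vstack([cv2.resize(l,(200,200)),cv2.resize(r,(200,200))])]))
E
```

```text
side0 0 proj [322.3 222.9] dark at 321.75 219.25 51.5
side0 1 proj [294.8 216.4] dark at 301.25 214.75 58.4
side0 2 proj [316.1 188.5] dark at 318.5 192.0 33.1
side0 3 proj [341.6 193.9] dark at 337.5 195.75 51.2
sd5full 0 proj [322.3 222.9] dark at 322.25 219.25 46.9
sd5full 1 proj [294.8 216.4] dark at 301.0 213.75 70.0
sd5full 2 proj [316.1 188.5] dark at 314.5 192.0 93.2
sd5full 3 proj [341.6 193.9] dark at 342.75 192.25 31.8
```

View pics/p6.png

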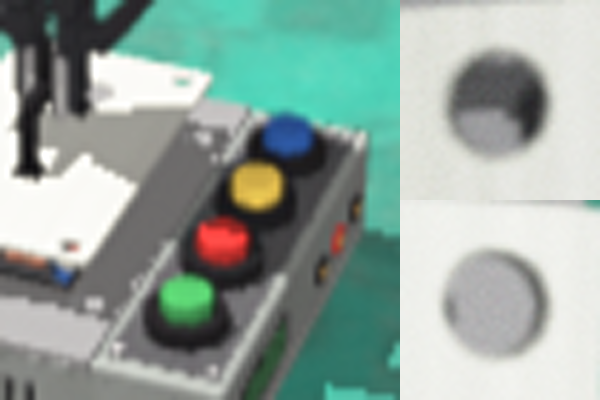

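I'll now locate the threads and the plate holes with the same wrist camera, so its bias cancels.

```bash
cat > wp.py <<'E'
from cmp import *
def prw(p,c):
    M=np.linalg.inv(c['cam_to_world']);q=M[:3,:3]@p+M[:3,3];r=np.hypot(q[0],q[1]);t=np.arctan2(r,q[2])
    return np.array([c['cx']+c['fx']*t*q[0]/r,c['cy']+c['fy']*t*q[1]/r])
E
python3 - <<'E'
from wp import *
import pickle
c=pickle.load(open('w1.pkl','rb'));g=cv2.imread('pics/w1.png',0).astype(float)
out=[]
for i,p in enumerate(pts([.572,.015],-6.55,.07)):
    u,v=prw(p,c).round().astype(int);w=g[v-9:v+10,u-9:u+10];m=np.median(w)-w;m[m<25]=0
    yy,xx=np.mgrid[-9:10,-9:10];q=np.array([u+(m*xx).sum()/m.sum(),v+(m*yy).sum()/m.sum()])
    print(i,'proj',prw(p,c).round(1),'dark centroid',q.round(1),'n',(m>0).sum(),'at',at('wrist',*q,.07,c).round(4));out.append(at('wrist',*q,.07,c))
print(fit(H,out));print(fit(H[:2],out[:2]))
# w2 vs top bias; predicted threads in w5 and through-hole
c5=pickle.load(open('w5.pkl','rb'))
for o in([.572,.015],[.570,.015],[.574,.015]):
    print(o,[prw(p,c5).round(1) for p in pts(o,-6.55,.07)[:2]])
E
```

```text
0 proj [378.6 124.9] dark centroid [379.1 125.4] n 99 at [0.5398 0.0978]
1 proj [456.  129.1] dark centroid [454.3 129.3] n 82 at [0.6208 0.0886]
2 proj [439.4 265.3] dark centroid [435.7 261.6] n 75 at [ 0.5997 -0.0623]
3 proj [370.4 268.1] dark centroid [371.4 266. ] n 66 at [ 0.5225 -0.0561]
(array([0.57068539, 0.0169712 ]), array([[ 0.99291197,  0.1188521 ],
       [-0.1188521 ,  0.99291197]]), np.float64(-6.825858469027046), np.float64(0.966223759121391), array([[ 1.419707  , -2.64832447],
       [-1.02653935, -1.85606433],
       [-3.28484147,  4.12583625],
       [ 2.89167383,  0.37855256]]))
(array([0.57135956, 0.01466332]), array([[ 0.99361695,  0.11280673],
       [-0.11280673,  0.99361695]]), np.float64(-6.477136423517268), np.float64(0.9699814293539541), array([[ 1.25273235, -0.14222446],
       [-1.25273235,  0.14222446]]))
[0.572, 0.015] [array([251.3, 100.6]), array([384.7, 100.4])]
[0.57, 0.015] [array([248.3, 101.1]), array([381.6, 100.7])]
[0.574, 0.015] [array([254.4, 100.1]), array([387.7, 100.2])]
```

The estimates agree within about 1–2 mm, and the plate needs roughly -1 mm in both x and y. I'll go down to 1 cm and check through the holes.

Emit:
send_rows(
  motion=[
    {"gripper": 0,"travel": [-0.8,-0.8,4],"rotation": [0,0,0]},
    {"gripper": 0,"travel": [0,0,5],"rotation": [0,0,0]},
    {"gripper": 0,"travel": [0,0,5],"rotation": [0,0,0]},
    {"gripper": 0,"travel": [0,0,3.5],"rotation": [0,0,0]},
    {"gripper": 0,"travel": [0,0,1.5],"rotation": [0,0,0]},
    {"gripper": 0,"travel": [0,0,0],"rotation": [0,0,0]},
    {"gripper": 0,"travel": [0,0,0],"rotation": [0,0,0]},
    {"gripper": 0,"travel": [0,0,0],"rotation": [0,0,0]},
  ],
)

```text
t: 20.13
tcp_pos: [0.5717, 0.0139, 0.0729]
tool_rot: [0.747, 0.665, 0.0, 0.0]
force: [-0.0, 0.3, -2.9]
finger_gap: 0.096
```

```bash
python3 go.py 0.572 0.015 0.0714 -6.55
python3 - <<'E'
from wp import *
import pickle
c=manip.calibration('wrist');pickle.dump(c,open('w7.pkl','wb'));w=manip.snapshot('wrist');s=manip.snapshot('side')
cv2.imwrite('pics/w7full.png',w[:,:,::-1]);cv2.imwrite('pics/sd7full.png',s[:,:,::-1])
S=cv2.resize(s[160:260,275:375],(400,400),interpolation=cv2.INTER_CUBIC)
l=cv2.resize(w[77:117,220:260],(400,400),interpolation=cv2.INTER_CUBIC);r=cv2.resize(w[77:117,380:420],(400,400),interpolation=cv2.INTER_CUBIC)
cv2.imwrite('pics/p7.png',np.vstack([np.hstack([l,r])[:,:,::-1],np.hstack([S,S*0])[:200+0,:,::-1]]))
for o in([.5715,.015],): print('threads',[prw(p,c).round(1) for p in pts(o,-6.55,.07)[:2]])
print('holes',[prw(p,c).round(1) for p in pts([.5715,.015],-6.6,.083)[:2]])
E
```

```text
t 20.1333 tcp [0.5717 0.0139 0.0729] F [-0.   0.3 -2.9] yaw -6.62 tilt [ 0.02 -0.  ] gap 0.096
shift tool mm [1.1 0.2 1.5] turn about tool z -0.07
threads [array([243.9,  98.8]), array([390.5,  98.6])]
holes [array([238.3,  98.2]), array([396.1,  98.1])]
```

View pics/p7.png

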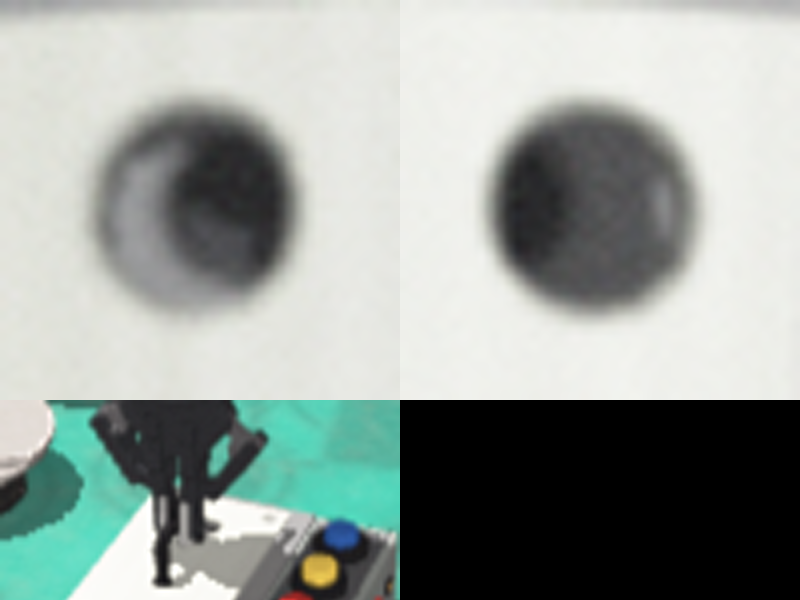

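Through hole0 (centre (239.3,97.4), thread0 at about (244,97.2)) and hole1 ((398.9,97.3), thread1 at about (388.7,97.2)) the plate sits about 1.4 mm too far +x. It is also about 0.3 mm low in y. Correcting both, plus 1 mm down.

Emit:
send_rows(
  motion=[
    {"gripper": 0,"travel": [0.4,-1.3,1],"rotation": [0,0,0]},
    {"gripper": 0,"travel": [0,0,0],"rotation": [0,0,0]},
    {"gripper": 0,"travel": [0,0,0],"rotation": [0,0,0]},
    {"gripper": 0,"travel": [0,0,0],"rotation": [0,0,0]},
    {"gripper": 0,"travel": [0,0,0],"rotation": [0,0,0]},
    {"gripper": 0,"travel": [0,0,0],"rotation": [0,0,0]},
  ],
)

```text
t: 20.73
tcp_pos: [0.5703, 0.0144, 0.0719]
tool_rot: [0.747, 0.665, 0.0, 0.0]
force: [0.1, -0.5, -3.0]
finger_gap: 0.096
```

```bash
python3 go.py 0.5705 0.0145 0.0715 -6.55
python3 - <<'E'
from wp import *
w=manip.snapshot('wrist');cv2.imwrite('pics/w8full.png',w[:,:,::-1])
s=manip.snapshot('side');cv2.imwrite('pics/sd8full.png',s[:,:,::-1])
for n in('w7full','w8full'):
    g=cv2.imread(f'pics/{n}.png',0)
    print(n)
    for v in(94,97,100):
        print(v,g[v,226:254].tolist(),'|',g[v,386:412].tolist())
E
```

```text
t 20.7333 tcp [0.5703 0.0144 0.0719] F [ 0.1 -0.5 -3. ] yaw -6.62 tilt [ 0.01 -0.  ] gap 0.096
shift tool mm [0.1 0.2 0.4] turn about tool z -0.07
w7full
94 [224, 218, 206, 179, 140, 113, 127, 147, 151, 140, 117, 89, 56, 47, 45, 47, 44, 40, 48, 44, 40, 61, 111, 171, 213, 228, 229, 231] | [238, 234, 209, 154, 88, 48, 41, 39, 43, 54, 62, 74, 79, 88, 88, 87, 85, 86, 87, 96, 101, 110, 153, 198, 232, 240]
97 [221, 215, 198, 164, 134, 131, 150, 151, 140, 125, 98, 68, 57, 56, 56, 46, 39, 47, 44, 43, 40, 49, 85, 140, 198, 223, 227, 229] | [237, 231, 188, 124, 65, 36, 37, 42, 41, 42, 57, 65, 78, 81, 88, 87, 83, 88, 87, 116, 134, 114, 123, 168, 214, 233]
100 [221, 217, 200, 164, 127, 126, 147, 153, 147, 140, 115, 90, 71, 72, 80, 75, 77, 74, 71, 55, 49, 58, 105, 164, 207, 227, 228, 231] | [240, 235, 207, 150, 77, 42, 42, 43, 45, 47, 62, 75, 76, 79, 85, 84, 84, 85, 87, 99, 113, 115, 138, 179, 221, 237]
w8full
94 [224, 218, 209, 183, 143, 125, 129, 143, 151, 153, 149, 140, 122, 87, 63, 48, 43, 45, 44, 41, 45, 62, 109, 171, 215, 227, 230, 232] | [240, 235, 209, 152, 86, 50, 40, 43, 47, 42, 44, 46, 55, 71, 78, 78, 87, 83, 86, 76, 79, 105, 148, 198, 232, 239]
97 [223, 217, 196, 162, 131, 138, 151, 156, 156, 154, 146, 123, 93, 67, 58, 50, 55, 52, 42, 39, 37, 50, 81, 138, 191, 222, 229, 229] | [239, 230, 186, 120, 64, 45, 42, 41, 38, 42, 41, 39, 45, 55, 66, 75, 81, 86, 86, 83, 73, 89, 117, 166, 214, 234]
100 [221, 215, 200, 169, 138, 136, 151, 152, 155, 153, 148, 134, 112, 86, 73, 74, 76, 59, 47, 41, 38, 59, 105, 165, 207, 226, 229, 230] | [238, 233, 208, 148, 80, 43, 40, 38, 44, 44, 39, 49, 51, 59, 73, 76, 81, 81, 84, 81, 80, 91, 129, 177, 219, 235]
```

The boundaries through the holes are now symmetric: visible rim is 9.3 px in hole0 and 9.9 px in hole1. That is within about 0.2 mm in x, and y matches the prediction within 0.2 px. The plate is level and the grip is steady, so I'm handing in.

```bash
python3 - <<'E'
from station import manip
s=manip.sense();print(s['t'],s['tcp_pos'],s['force'],s['finger_gap']);print(manip.sign_off())
E
```

```text
20.8333 [0.57029858 0.01446241 0.07183494] [-0.35691952  0.20702736 -1.80861396] 0.08892255738665761
the job is handed in; nothing more can be done
None
```

I pressed red, yellow and blue in that order, and I'm now holding the cover level about 1 cm above the opening. I handed the job in at 20.8 s, and no verdict came back.

- **Buttons:** each one went down to its hard stop at about 17 N and was then let up. In the later pictures they looked back up. Green was never touched.
- **Cover position:** looking through the two far-left (+y) holes with the wrist camera, the threads are within about 0.2 mm in x and 0.1 mm in y. The underside works out at about 10.5 mm above the rim, measured from the height at which I gripped the plate on the bench. Nothing in the force readings suggested the plate touched the unit, and the bolts were not approached.
- **Finger height:** the reported fingertip was about 31 mm lower than the real finger ends, so my first grip closed on nothing above the handle. I worked out the offset by touching the top of the bar lightly (about 6 N), then gripped it properly.
- **Less certain:** the near (-y) holes and the large hole over the socket were hidden, so they rest on the measured plate rotation. My readings of that rotation disagreed by about 0.2–0.4°, or roughly 0.6–1.1 mm between the two ends of the plate. Level was checked from the arm's reported tilt (about 0.01°) and one side-camera look when the plate was 30 mm above the rim. I did not measure it again at the final height.

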